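# Lock the front foot of a levelling plate

## Task

The levelling plate on the lab bench has been set level, but the black lock nut on its single front foot, next to the round bubble level, was left loose. Turn that nut clockwise (seen from above) until it comes up tight, with its bar in line with the length of the plate like the two other nuts, and let go of it. The steel adjusting screw through the nut must keep its setting, and the clear slide rack standing on the plate must stay where it is.

Things in the scene. Friction and masses are not known exactly. Their poses are not given: they have to be found in the camera images.
- lock_nut_grip (a point): Centre of the loose lock nut's black bar grip, on the screw's axis, 72 mm above the table. The bar is 44 mm long (its own x), 14 mm thick (its own y), 30 mm tall; a collar under it, 21 mm across and 10 mm high, stands on the aluminium plate (top 47 mm above the table). Its z is up. It sits on the rounded tongue in the middle of the plate's front end, the end nearer the robot.
- lock_nut (a joint): Angle of this nut on its screw, rad: 0 is tight (firm stop, bar along the plate's length), negative is loose: -1.25 to -0.7 at the start. It grows as the nut turns clockwise seen from above. It turns with 0.08 N m, stays where it is left and keeps its height. Two like nuts on the plate's rear ears are tight already, their bars along the plate's length; they do not turn.
- adjust_screw (a joint): Angle of the steel adjusting screw, rad, clockwise from above positive, 0 at the start: keep it there. The screw is 8 mm thick, upright, runs through the nut and ends 11 mm above the bar (98 mm above the table). Its keyed foot holds it: turning it takes 1.2 N m, so it slips only if the tight nut is forced or the screw itself is twisted.
- slide_rack_center (a point): Centre of the clear slide rack, an open box 110 by 80 by 34 mm with cross walls, about 0.15 kg, standing loose on the plate about 185 mm behind the nut; not to be moved. The plate, 240 by 180 by 12 mm without its tongue and ears, is heavy and does not move; its round bubble level, 28 mm across and 6 mm high, is 85 mm behind the nut.

How it is judged:
By the outcome, as a careful person would: the job done as asked, in the order asked, and still so for the second after the job is handed in, with the robot touching nothing.
It also fails if it takes over 32 s, if anything falls off the work surface, if the arm or the gripper's body presses on something with over 40 N, if the wrist force passes 120 N, or if a joint passes its speed limit or range.

## Robot

A 6-joint arm with a two-finger parallel gripper is mounted at the origin on the work surface. World frame = base frame: x ahead of the robot, y to its left, z up, the work surface at z = 0. Lengths are in m, angles in degrees, forces in N, time in s.
With the tool pointing down it reaches from about 0.325 to 0.775 m from the base axis. Payload 5.5 kg.
Tool frame: the origin (TCP) lies between the finger pads; the fingertips stand 17 mm ahead of it and the grasp point (between the pads) lies 2 mm behind it; z points along the fingers, y is the line along which they close (so a half turn about z gives the same grasp; the last joint's range is limited). The gripper opens to 88 mm and grips with 3 to 60 N. Pads are 20 mm wide; open, the fingers measure 115 mm over their backs; the gripper's body (75 mm by 178 mm) begins 61 mm behind the grasp point.
Start: joints at [-79.681, 5.22, 70.514, -0, 104.267, -3.249], TCP at [0.141, -0.583, 0.24] pointing down, gripper open.
Joint ranges: [-164.24, 164.24], [-49.07, 125.15], [9.68, 141.18], [-86.29, 266.29], [3.28, 154.24], [-151.56, 151.56]. Speed limits (degrees/s): [147.25, 147.25, 172.46, 180, 180, 180].

## Interface

Orientations are given as a 3x3 rotation matrix whose columns are the frame's x, y, z axes.
In Python, from workcell import arm gives the robot as it stands.
- The arm moves only by the tool drive_tool, never from a script. Its argument "moves" is a list of rows, each a list of 3 entries, a list of its own where there are three numbers: the shift along the tool's x, y, z in units of 0.2 m (1.0 is 0.2 m), then the turn, a rotation vector about the tool's x, y, z in units of 180 degrees (1.0 is 180 degrees), then the closure, from -1 (fully open) to 1 (shut), so that 0 is half open. A call has 1 to 20 rows; each row is the pose to reach, as a shift and turn from the pose commanded when the call began, along the tool's axes at that moment, turning the shorter way round; what a row does not reach only later rows make up. A row lasts 1/12 s, in which the tool goes at most 41.7 mm and 7.16 degrees, less where a joint would pass 70% of its speed; a pose out of reach is approached as far as the arm can. A call with a number of a shift or a turn outside -1 to 1 is refused whole. A call with a gripper value outside its range is refused whole. The fingers move at their own pace and stop on an object; "newtons" is the grip in N (left out, the last holds). Time passes only in rows, so rows that repeat a pose let the fingers close. It gives the time, the measured TCP pose, the force, the opening and the grip force at its end, in the units of the state.
- arm.read_state(): the state, without advancing time (a new reading comes with each control period).
- arm.grab_frame(name): name is "scene" or "side" or "wrist"; returns the picture (400x640x3 uint8, blue, green, red); there is no depth.
- arm.calibration(name): a dict with "fx", "fy", "cx", "cy" (pixels), "R" (3x3) and "t" (3): a world point X has camera coordinates R X + t. Camera axes: x right, y down, z forward; pixel columns grow to the right and rows downward; lengths in m; the calibration is good to about 2 mm. The wrist camera is an equidistant fisheye: a pixel r from the principal point sees the ray r / f radians off the axis. A picture is of the moment at which its call begins: read the wrist's pose just before it. calibration takes no time and is no camera call; for the wrist camera it gives the pose at the moment of the call.
- arm.finish_job(): hands the job in; it is judged then, once.
The state is a dict: "time_s": time; "joints": joint angles; "qd": joint speeds; "tau": joint torques, N m; "tool_pos": TCP position; "orientation": TCP orientation; "ft_force": force on the tool from outside, world axes, zero at the start; "moment": the same for the moment, N m; "width": finger opening in m; "grasp_force": force on a finger pad.
Only numpy, scipy, OpenCV 4.12 (cv2) and the standard library are available. Lean on these libraries where they do the work, as an engineer would, in place of code of your own. Each camera call takes 0.05 s, during which the arm holds its last target. There are 200 camera calls.

## Working session

There is one attempt and no reset: what is moved stays moved. The work goes in short steps, Python scripts to look and compute and a tool call to move; the robot and the scene stay as the last step left them, time stands still between calls to the robot, and variables do not carry over. Pictures are saved under pics/ and viewed, at most 10 in all, crops included, and the job is handed in when it is done.

Besides the shell and the picture viewer there is one more tool, called after ">>>" as name(argument=value, ...) on one line, values as JSON. drive_tool: Moves the arm, as the interface text tells. Shifts and turns lie within -1 to 1; 1 stands for 0.2 m of shift or 180 degrees of turn. Its arguments: {"type":"object","properties":{"moves":{"type":"array","items":{"type":"array"}},"newtons":{"type":"number"}},"required":["moves"]}

```bash
mkdir -p pics
python3 - <<'E'
from workcell import arm
import cv2,numpy as np
s=arm.read_state();print({k:np.round(v,3).tolist() for k,v in s.items()})
for n in("scene","side"):
    c=arm.calibration(n);print(n,{k:np.round(v,4).tolist() for k,v in c.items()})
    cv2.imwrite(f"pics/{n}0.png",arm.grab_frame(n))
E
```

```text
{'time_s': 0.0, 'joints': [-79.682, 5.261, 70.581, 0.0, 104.266, -3.247], 'qd': [0.046, 0.058, -0.046, -0.029, 0.084, 0.03], 'tau': [-0.003, -44.646, -40.644, 0.069, 0.029, -0.0], 'tool_pos': [0.141, -0.583, 0.239], 'orientation': [[0.972, 0.235, -0.0], [0.235, -0.972, 0.002], [0.0, -0.002, -1.0]], 'ft_force': [-0.05, 0.606, -0.123], 'moment': [0.024, 0.003, 0.006], 'grasp_force': 0.0, 'width': 0.088}
scene {'fx': 422.8398, 'fy': 422.8398, 'cx': 320.6115, 'cy': 204.0389, 'R': [[-0.7924, 0.61, 0.0013], [0.538, 0.6998, -0.47], [-0.2876, -0.3717, -0.8827]], 't': [0.4631, -0.3308, 0.9177]}
side {'fx': 386.9554, 'fy': 386.9554, 'cx': 316.3523, 'cy': 199.1532, 'R': [[0.8306, -0.5564, 0.0227], [-0.3161, -0.5046, -0.8034], [0.4585, 0.6601, -0.5951]], 't': [-0.5097, 0.2884, 0.3737]}
```

View pics/scene0.png

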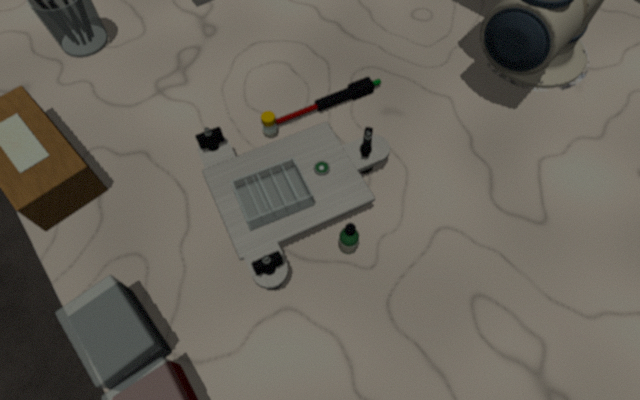

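View pics/side0.png

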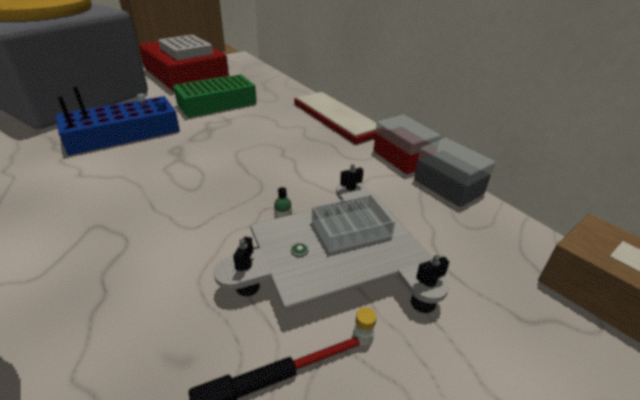

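```bash
cat > h.py <<'E'
import numpy as np,cv2
from workcell import arm
def ray(c,u,v,fish=False):
    d=np.array([(u-c["cx"])/c["fx"],(v-c["cy"])/c["fy"],1.])
    if fish:
        th=np.hypot(d[0],d[1]);d=np.array([*(d[:2]/max(th,1e-9)*np.sin(th)),np.cos(th)])
    R=np.array(c["R"]);return -R.T@np.array(c["t"]),R.T@d
def onz(c,u,v,z,fish=False):
    o,d=ray(c,u,v,fish);return (o+d*(z-o[2])/d[2])[:2]
def tri(c1,p1,c2,p2):
    A=[];b=[]
    for c,p in((c1,p1),(c2,p2)):
        o,d=ray(c,*p);d=d/np.linalg.norm(d);P=np.eye(3)-np.outer(d,d);A.append(P);b.append(P@o)
    return np.linalg.solve(sum(A),sum(b))
E
python3 - <<'E'
from h import *
S=arm.calibration("scene");D=arm.calibration("side")
m={}
for n,(pts) in {"scene":{"F":(366,143),"A":(210,138),"B":(267,263)},"side":{"F":(243,254),"A":(432,271),"B":(351,178)}}.items():
    g=cv2.imread(f"pics/{n}0.png").max(2)<40
    k,L,st,ce=cv2.connectedComponentsWithStats(g.astype(np.uint8))
    for a,p in pts.items():
        i=min((i for i in range(1,k) if st[i,4]>25),key=lambda i:np.hypot(*(ce[i]-p)))
        m[n,a]=ce[i];print(n,a,st[i],ce[i].round(1))
for a in"FAB":
    print(a,tri(S,m["scene",a],D,m["side",a]).round(4),onz(S,*m["scene",a],.072).round(4))
print("bubble",onz(S,321,168,.053),onz(D,300,249,.053))
a=cv2.imread("pics/scene0.png")[110:190,320:410];b=cv2.imread("pics/side0.png")[220:300,200:290]
cv2.imwrite("pics/crop.png",cv2.resize(np.hstack([a,b]),None,fx=4.4,fy=4.4,interpolation=cv2.INTER_CUBIC))
E
```

```text
scene F [361 139  10  18 144] [365.8 147.7]
scene A [197 128  28  23 392] [210.7 139.5]
scene B [253 252  30  23 382] [268.  264.2]
side F [234 238  19  33 383] [243.4 256.4]
side A [417 258  31  29 541] [431.4 272.1]
side B [341 169  21  21 315] [350.9 178.6]
F [0.4874 0.0021 0.0622] [0.4939 0.0063]
A [ 0.6906 -0.17    0.0679] [ 0.6915 -0.1669]
B [0.7397 0.0754 0.0684] [0.74   0.0768]
bubble [ 0.5705607  -0.01714169] [ 0.56891455 -0.01980821]
```

View pics/crop.png

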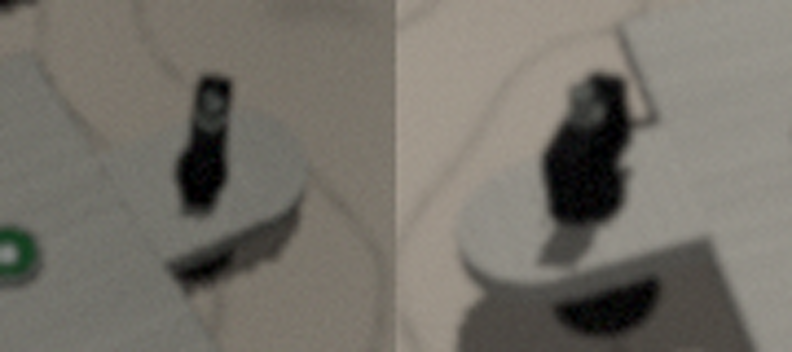

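Run:
```python
from h import *
S=arm.calibration("scene");D=arm.calibration("side")
print(onz(S,367.7,133.9,.098),onz(D,244.1,242.7,.098),tri(S,(367.7,133.9),D,(244.1,242.7)))
a=onz(S,368.4,127.7,.087);b=onz(S,365.5,141,.087);print(a,b,np.degrees(np.arctan2(*(b-a)[::-1])))
```

```text
[ 4.87532019e-01 -1.50555085e-05] [ 0.48594693 -0.00775767] [ 0.48649519 -0.00265877  0.09399029]
[ 0.47180197 -0.01488753] [0.49353985 0.00310536] 39.61527511991554
```

>>> drive_tool(moves=[[[0.79,-0.81,0],[0,0,0],-1],[[0.79,-0.81,0],[0,0,0],-1],[[0.79,-0.81,0],[0,0,0],-1],[[0.79,-0.81,0],[0,0,0],-1],[[0.79,-0.81,0],[0,0,0],-1],[[0.79,-0.81,0],[0,0,0],-1],[[0.79,-0.81,0],[0,0,0],-1]])

```text
time_s: 0.68
tool_pos: [0.2581, -0.386, 0.2401]
orientation: [[0.971, 0.239, 0.001], [0.239, -0.971, -0.0], [0.001, 0.0, -1.0]]
ft_force: [-1.1, -1.4, 0.9]
width: 0.0877
grasp_force: 0.0
```

>>> drive_tool(moves=[[[0.79,-0.81,0],[0,0,0],-1],[[0.79,-0.81,0],[0,0,0],-1],[[0.79,-0.81,0],[0,0,0],-1],[[0.79,-0.81,0],[0,0,0],-1],[[0.79,-0.81,0],[0,0,0],-1],[[0.79,-0.81,0],[0,0,0],-1],[[0.79,-0.81,0],[0,0,0],-1]])

```text
time_s: 1.27
tool_pos: [0.3732, -0.1922, 0.2394]
orientation: [[0.971, 0.239, 0.0], [0.239, -0.971, 0.001], [0.0, -0.001, -1.0]]
ft_force: [-0.6, 0.2, -0.6]
width: 0.0877
grasp_force: 0.0
```

>>> drive_tool(moves=[[[0.79,-0.81,0],[0,0,-0.155],-1],[[0.79,-0.81,0],[0,0,-0.155],-1],[[0.79,-0.81,0],[0,0,-0.155],-1],[[0.79,-0.81,0],[0,0,-0.155],-1],[[0.79,-0.81,0],[0,0,-0.155],-1],[[0.79,-0.81,0],[0,0,-0.155],-1],[[0.79,-0.81,0],[0,0,-0.155],-1],[[0.79,-0.81,0],[0,0,-0.155],-1],[[0.79,-0.81,0],[0,0,-0.155],-1]])

```text
time_s: 2.02
tool_pos: [0.4874, -0.0015, 0.2393]
orientation: [[0.75, 0.661, -0.001], [0.661, -0.75, -0.001], [-0.001, 0.0, -1.0]]
ft_force: [-0.6, -0.0, 0.7]
width: 0.0877
grasp_force: 0.0
```

Run:
```python
from h import *
import pickle
c=arm.calibration("wrist");pickle.dump(c,open("w1.pkl","wb"))
im=arm.grab_frame("wrist");cv2.imwrite("pics/w1.png",im)
print({k:np.round(v,3).tolist() for k,v in c.items()},arm.read_state()["tool_pos"])
```

```text
{'fx': 309.707, 'fy': 309.707, 'cx': 318.143, 'cy': 201.857, 'R': [[0.661, -0.751, -0.001], [-0.727, -0.64, 0.247], [-0.186, -0.162, -0.969]], 't': [-0.321, 0.324, 0.478]} [ 0.48730118 -0.0015979   0.23951691]
```

View pics/w1.png

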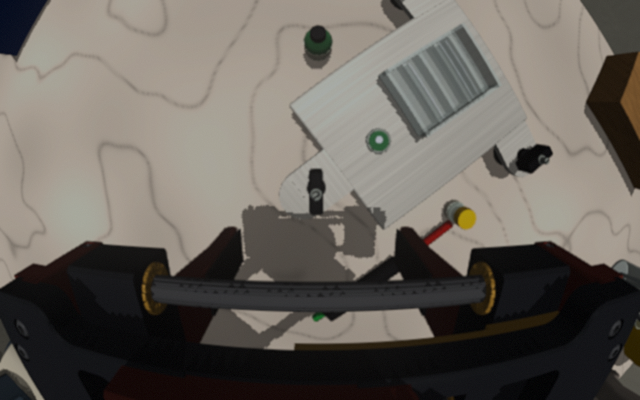

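The wrist view shows the nut's bar at about (316,190), upright in the image (nearly along the tool's x), with the screw tip near (316,194) and the bubble at (378,140).

Run:
```python
from h import *
import pickle
c=pickle.load(open("w1.pkl","rb"));im=cv2.imread("pics/w1.png")
x0,y0=290,155
g=(im[y0:225,x0:345].max(2)<45).astype(np.uint8)
k,L,st,ce=cv2.connectedComponentsWithStats(g)
i=min(range(1,k),key=lambda i:np.hypot(*(ce[i]-(26,30)))-st[i,4]*.05);print(st[i],ce[i]+(x0,y0))
ys,xs=np.where(L==i)
for y in sorted(set(ys)): print(y+y0,xs[ys==y].min()+x0,xs[ys==y].max()+x0,end="; ")
P=np.array([onz(c,x+x0,y+y0,.087,True) for x,y in zip(xs,ys)])
vx,vy,mx,my=cv2.fitLine(P.astype(np.float32),cv2.DIST_L2,0,1e-5,1e-5).ravel()
print("\nbar yaw",np.degrees(np.arctan2(vy,vx)),mx,my,"rect",cv2.minAreaRect(P.astype(np.float32)))
print("tip",onz(c,316,194,.098,True),"bubble",onz(c,378,140,.053,True))
cr=cv2.resize(im[150:230,270:400],None,fx=6,fy=6,interpolation=cv2.INTER_CUBIC);cv2.imwrite("pics/w1c.png",cr)
```

```text
[ 18  15  17  23 261] [315.61302682 180.22605364]
170 311 320; 171 310 320; 172 310 321; 173 310 321; 174 310 321; 175 310 321; 176 310 321; 177 310 321; 178 310 321; 179 310 321; 180 310 321; 181 310 321; 182 309 322; 183 309 323; 184 309 323; 185 309 323; 186 308 323; 187 308 324; 188 308 324; 189 308 323; 190 308 323; 191 309 323; 192 309 309; 
bar yaw 43.77873 0.49489033 0.010452801 rect ((0.4945142865180969, 0.009642552584409714), (0.021770697087049484, 0.015643201768398285), 41.31746292114258)
tip [0.48677069 0.00271746] bubble [ 0.56761929 -0.01436435]
```

View pics/w1c.png

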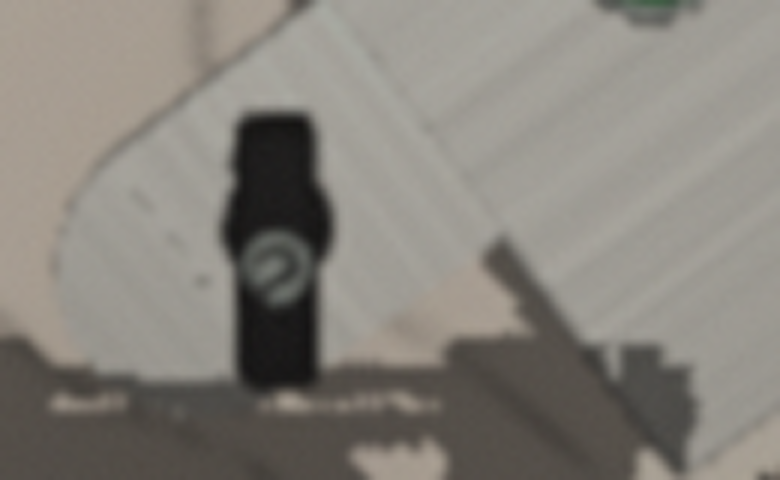

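The crop shows the bar running from (315.8,169) to (316.4,214), with the screw tip at (316,194.5). I'll go lower and measure again.

>>> drive_tool(moves=[[[0,-0.012,0.54],[0,0,0],-1],[[0,-0.012,0.54],[0,0,0],-1],[[0,-0.012,0.54],[0,0,0],-1],[[0,-0.012,0.54],[0,0,0],-1],[[0,-0.012,0.54],[0,0,0],-1]])

```text
time_s: 2.48
tool_pos: [0.485, 0.0009, 0.1311]
orientation: [[0.751, 0.661, -0.002], [0.661, -0.751, -0.0], [-0.002, -0.001, -1.0]]
ft_force: [-0.4, -0.7, 0.7]
width: 0.0877
grasp_force: 0.0
```

Run:
```python
from h import *
import pickle
c=pickle.load(open("w1.pkl","rb"))
a=onz(c,316.5,214,.087,True);b=onz(c,315.8,169.3,.087,True);print("yaw hi",np.degrees(np.arctan2(*(b-a)[::-1])),(a+b)/2,np.hypot(*(a-b)))
c=arm.calibration("wrist");pickle.dump(c,open("w2.pkl","wb"))
im=arm.grab_frame("wrist");cv2.imwrite("pics/w2.png",im);s=arm.read_state()
print(s["tool_pos"],s["time_s"])
for z in(.087,.098):
    p=np.array(c["R"])@np.array([*s["tool_pos"][:2],z])+c["t"];r=np.hypot(*p[:2]);print("tcp axis px",c["cx"]+c["fx"]*np.arctan2(r,p[2])*p[0]/r,c["cy"]+c["fy"]*np.arctan2(r,p[2])*p[1]/r)
cv2.imwrite("pics/w2c.png",cv2.resize(im[130:270,240:400],None,fx=4,fy=4,interpolation=cv2.INTER_CUBIC))
```

```text
yaw hi 42.1367009304817 [0.48643712 0.00233821] 0.044916872027838346
[0.48616678 0.00103022 0.13323602] 2.5333
tcp axis px 321.54777567319945 229.53781780903088
tcp axis px 321.69312939727286 235.53514554623996
```

View pics/w2c.png

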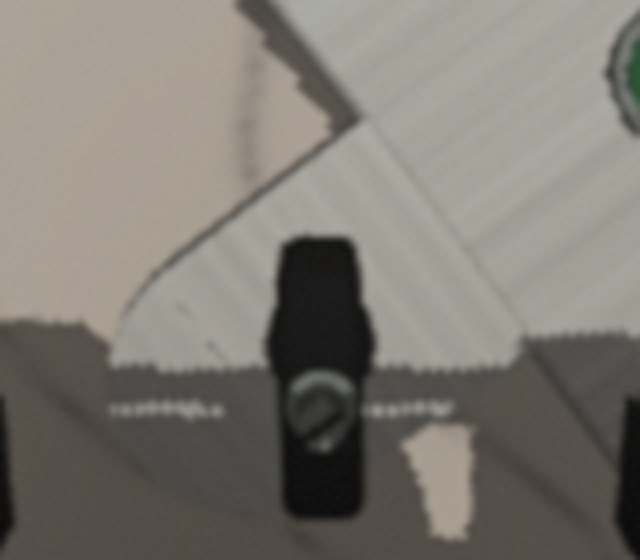

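The bar is centred between the fingers: tip at (320.3,232.5), finger midpoint about 319. I'll descend and close gently.

>>> drive_tool(moves=[[[0.006,0,0.1],[0,0,-0.004],-1],[[0.006,0,0.2],[0,0,-0.004],-1],[[0.006,0,0.265],[0,0,-0.004],-1],[[0.006,0,0.265],[0,0,-0.004],-1],[[0.006,0,0.265],[0,0,-0.004],-1]])

```text
time_s: 2.95
tool_pos: [0.4873, 0.0027, 0.0799]
orientation: [[0.741, 0.671, 0.001], [0.671, -0.741, -0.0], [0.001, 0.001, -1.0]]
ft_force: [0.0, -0.2, 0.3]
width: 0.0881
grasp_force: 0.0
```

>>> drive_tool(moves=[[[0,0,0],[0,0,0],0],[[0,0,0],[0,0,0],0.5],[[0,0,0],[0,0,0],1],[[0,0,0],[0,0,0],1],[[0,0,0],[0,0,0],1],[[0,0,0],[0,0,0],1],[[0,0,0],[0,0,0],1],[[0,0,0],[0,0,0],1],[[0,0,0],[0,0,0],1],[[0,0,0],[0,0,0],1]], newtons=15)

```text
time_s: 3.78
tool_pos: [0.4868, 0.003, 0.0786]
orientation: [[0.741, 0.672, -0.0], [0.672, -0.741, 0.0], [-0.0, -0.0, -1.0]]
ft_force: [-0.2, 0.3, -0.1]
width: 0.0246
grasp_force: 0.0
```

```bash
python3 -c "
from workcell import arm
s=arm.read_state();print(s)"
```

```text
{'time_s': 3.7833, 'joints': array([-3.65696360e+00, -1.08229141e+01,  1.02402235e+02,  3.96276044e-04,
        8.84297514e+01,  4.41538004e+01]), 'qd': array([ 0.01128242,  0.05060254, -0.10353238, -0.12001272,  0.04757454,
       -0.00976126]), 'tau': array([ 3.78256300e-03, -3.18528664e+01, -4.00293732e+01,  6.29997673e-02,
       -3.89004231e-02,  6.11641963e-05]), 'tool_pos': array([0.48677991, 0.00296017, 0.07857235]), 'orientation': array([[ 7.40930897e-01,  6.71581255e-01, -1.57578144e-04],
       [ 6.71581265e-01, -7.40930904e-01,  1.69991020e-05],
       [-1.05338239e-04, -1.18421689e-04, -9.99999987e-01]]), 'ft_force': array([-0.1687357 ,  0.25408461, -0.10596769]), 'moment': array([ 0.0084977 , -0.03511936, -0.07016754]), 'grasp_force': 0.0, 'width': 0.024635160099267635}
```

>>> drive_tool(moves=[[[0,0,0],[0,0,0],1],[[0,0,0],[0,0,0],1],[[0,0,0],[0,0,0],1],[[0,0,0],[0,0,0],1],[[0,0,0],[0,0,0],1]], newtons=15)

```text
time_s: 4.2
tool_pos: [0.4875, 0.0022, 0.0787]
orientation: [[0.741, 0.671, 0.002], [0.671, -0.741, -0.001], [0.0, 0.002, -1.0]]
ft_force: [3.3, -3.5, -2.0]
width: 0.014
grasp_force: 15.0
```

```bash
python3 -c "
from workcell import arm
s=arm.read_state();print({k:s[k] for k in ('ft_force','moment','width','grasp_force')})"
```

```text
{'ft_force': array([ 3.33168233, -3.47744749, -2.02952383]), 'moment': array([-0.69194216, -0.72331674,  0.10502364]), 'width': 0.013968229326116148, 'grasp_force': 14.987844228744507}
```

>>> drive_tool(moves=[[[0,0.003,0],[0,0,0.02],1],[[0,0.003,0],[0,0,0.04],1],[[0,0.003,0],[0,0,0.06],1],[[0,0.003,0],[0,0,0.08],1],[[0,0.003,0],[0,0,0.1],1],[[0,0.003,0],[0,0,0.12],1],[[0,0.003,0],[0,0,0.12],1]])

```text
time_s: 4.78
tool_pos: [0.4881, 0.0013, 0.0787]
orientation: [[0.938, 0.348, 0.002], [0.348, -0.938, -0.002], [0.001, 0.003, -1.0]]
ft_force: [4.6, -5.3, -2.1]
width: 0.0135
grasp_force: 15.0
```

```bash
cat > st.py <<'E'
from workcell import arm
import numpy as np
s=arm.read_state();R=s["orientation"]
print({k:np.round(s[k],4) for k in ('time_s','tool_pos','ft_force','moment','width','grasp_force')},"yaw",np.degrees(np.arctan2(R[1][0],R[0][0])),"f tool",(np.array(R).T@s["ft_force"]).round(2))
E
python3 st.py
```

```text
{'time_s': np.float64(4.7833), 'tool_pos': array([0.4881, 0.0013, 0.0787]), 'ft_force': array([ 4.6421, -5.2631, -2.0901]), 'moment': array([-1.0329, -0.8626,  0.004 ]), 'width': np.float64(0.0135), 'grasp_force': np.float64(14.9929)} yaw 20.349051453538138 f tool [2.52 6.54 2.11]
```

>>> drive_tool(moves=[[[0.003,0.008,0],[0,0,0.02],1],[[0.003,0.008,0],[0,0,0.04],1],[[0.003,0.008,0],[0,0,0.06],1],[[0.003,0.008,0],[0,0,0.08],1],[[0.003,0.008,0],[0,0,0.1],1],[[0.003,0.008,0],[0,0,0.12],1],[[0.003,0.008,0],[0,0,0.12],1]])

```text
time_s: 5.37
tool_pos: [0.4884, 0.0001, 0.0787]
orientation: [[1.0, -0.022, 0.0], [-0.022, -1.0, -0.002], [0.0, 0.002, -1.0]]
ft_force: [1.5, -4.8, -0.7]
width: 0.0143
grasp_force: 15.0
```

```bash
python3 st.py
```

```text
{'time_s': np.float64(5.3667), 'tool_pos': array([4.884e-01, 1.000e-04, 7.870e-02]), 'ft_force': array([ 1.5285, -4.8373, -0.6515]), 'moment': array([-0.8771, -0.257 , -0.026 ]), 'width': np.float64(0.0143), 'grasp_force': np.float64(14.9967)} yaw -1.248176951185763 f tool [1.63 4.8  0.66]
```

>>> drive_tool(moves=[[[0.003,0.006,0],[0,0,0.015],1],[[0.003,0.006,0],[0,0,0.03],1],[[0.003,0.006,0],[0,0,0.04],1],[[0.003,0.006,0],[0,0,0.04],1]])

```text
time_s: 5.7
tool_pos: [0.4885, -0.0005, 0.0787]
orientation: [[0.99, -0.144, -0.001], [-0.144, -0.99, -0.001], [-0.001, 0.001, -1.0]]
ft_force: [-1.9, -4.2, 1.3]
width: 0.0137
grasp_force: 15.0
```

```bash
python3 st.py
```

```text
{'time_s': np.float64(5.7), 'tool_pos': array([ 0.4885, -0.0005,  0.0787]), 'ft_force': array([-1.915 , -4.1626,  1.265 ]), 'moment': array([-0.5403,  0.2199, -0.0562]), 'width': np.float64(0.0137), 'grasp_force': np.float64(14.9976)} yaw -8.296617319316555 f tool [-1.3   4.4  -1.26]
```

>>> drive_tool(moves=[[[0,0.003,0],[0,0,0.006],1],[[0,0.003,0],[0,0,0.012],1],[[0,0.003,0],[0,0,0.012],1]])

```text
time_s: 5.95
tool_pos: [0.4885, -0.0006, 0.0786]
orientation: [[0.983, -0.181, -0.001], [-0.181, -0.983, -0.0], [-0.001, 0.0, -1.0]]
ft_force: [-2.1, -2.3, 2.1]
width: 0.0136
grasp_force: 15.0
```

```bash
python3 st.py
```

```text
{'time_s': np.float64(5.95), 'tool_pos': array([ 0.4885, -0.0006,  0.0786]), 'ft_force': array([-2.1378, -2.2905,  2.1035]), 'moment': array([-0.3598,  0.4591,  0.0324]), 'width': np.float64(0.0136), 'grasp_force': np.float64(14.9944)} yaw -10.430090565998153 f tool [-1.69  2.64 -2.1 ]
```

>>> drive_tool(moves=[[[0,0.002,0],[0,0,0.006],1],[[0,0.002,0],[0,0,0.006],1]])

```text
time_s: 6.12
tool_pos: [0.4885, -0.0007, 0.0786]
orientation: [[0.98, -0.199, -0.001], [-0.199, -0.98, 0.001], [-0.001, -0.0, -1.0]]
ft_force: [-3.0, -0.4, 1.8]
width: 0.014
grasp_force: 15.0
```

```bash
python3 st.py
```

```text
{'time_s': np.float64(6.1167), 'tool_pos': array([ 0.4885, -0.0007,  0.0786]), 'ft_force': array([-2.9774, -0.4372,  1.8429]), 'moment': array([-0.1087,  0.4781,  0.0518]), 'width': np.float64(0.014), 'grasp_force': np.float64(14.9927)} yaw -11.501262131799297 f tool [-2.83  1.02 -1.84]
```

>>> drive_tool(moves=[[[0,0,0],[0,0,0.006],1],[[0,0,0],[0,0,0.006],1]])

```text
time_s: 6.28
tool_pos: [0.4886, -0.0008, 0.0786]
orientation: [[0.976, -0.218, -0.0], [-0.218, -0.976, 0.0], [-0.001, -0.0, -1.0]]
ft_force: [-3.4, -1.0, 2.1]
width: 0.0144
grasp_force: 15.1
```

```bash
python3 st.py
```

```text
{'time_s': np.float64(6.2833), 'tool_pos': array([ 0.4886, -0.0008,  0.0786]), 'ft_force': array([-3.3591, -0.9973,  2.1124]), 'moment': array([-0.065 ,  0.5414,  0.335 ]), 'width': np.float64(0.0144), 'grasp_force': np.float64(15.115)} yaw -12.574829403869082 f tool [-3.06  1.7  -2.11]
```

>>> drive_tool(moves=[[[0,0,0],[0,0,0.004],1],[[0,0,0],[0,0,0.004],1]])

```text
time_s: 6.45
tool_pos: [0.4887, -0.0008, 0.0786]
orientation: [[0.973, -0.23, -0.0], [-0.23, -0.973, 0.0], [-0.0, -0.0, -1.0]]
ft_force: [-4.4, -0.4, 2.9]
width: 0.014
grasp_force: 15.2
```

```bash
python3 st.py
```

```text
{'time_s': np.float64(6.45), 'tool_pos': array([ 0.4887, -0.0008,  0.0786]), 'ft_force': array([-4.4036, -0.3961,  2.8773]), 'moment': array([-0.0431,  0.6081,  0.3301]), 'width': np.float64(0.014), 'grasp_force': np.float64(15.1851)} yaw -13.28026471885638 f tool [-4.2   1.4  -2.88]
```

The moment has plateaued at about 0.33 N m, well above the nut's 0.08, so the nut is against its stop. I'll release and rise.

>>> drive_tool(moves=[[[0,0,0],[0,0,-0.003],1],[[0,0,0],[0,0,-0.003],0.3],[[0,0,0],[0,0,-0.003],0],[[0,0,0],[0,0,-0.003],-0.3],[[0,0,0],[0,0,-0.003],-0.3],[[0,0,0],[0,0,-0.003],-0.3],[[0,0,0],[0,0,-0.003],-0.3],[[0,0,0],[0,0,-0.003],-0.3]])

```text
time_s: 7.12
tool_pos: [0.4888, -0.001, 0.0786]
orientation: [[0.975, -0.22, 0.0], [-0.22, -0.975, 0.0], [0.0, -0.0, -1.0]]
ft_force: [0.3, -0.0, -0.0]
width: 0.0557
grasp_force: 0.0
```

>>> drive_tool(moves=[[[0,0,-0.1],[0,0,0],-0.3],[[0,0,-0.25],[0,0,0],-0.3],[[0,0,-0.4],[0,0,0],-0.3],[[0,0,-0.6],[0,0,0],-0.3],[[0,0,-0.8],[0,0,0],-0.3],[[0,0,-0.8],[0,0,0],-0.3]])

```text
time_s: 7.62
tool_pos: [0.4909, -0.0011, 0.2481]
orientation: [[0.975, -0.22, 0.014], [-0.22, -0.975, -0.001], [0.014, -0.002, -1.0]]
ft_force: [1.4, -0.6, 1.4]
width: 0.057
grasp_force: 0.0
```

```bash
python3 st.py
python3 - <<'E'
from h import *
import pickle
c=arm.calibration("wrist");pickle.dump(c,open("w3.pkl","wb"))
im=arm.grab_frame("wrist");cv2.imwrite("pics/w3.png",im)
cv2.imwrite("pics/w3c.png",cv2.resize(im[0:240,200:480],None,fx=2.5,fy=2.5,interpolation=cv2.INTER_CUBIC))
E
```

```text
{'time_s': np.float64(7.6167), 'tool_pos': array([ 0.4909, -0.0011,  0.2481]), 'ft_force': array([ 1.359 , -0.5645,  1.3705]), 'moment': array([ 0.0496, -0.0731,  0.0139]), 'width': np.float64(0.057), 'grasp_force': np.float64(0.0)} yaw -12.714099136094871 f tool [ 1.47  0.25 -1.35]
```

View pics/w3c.png

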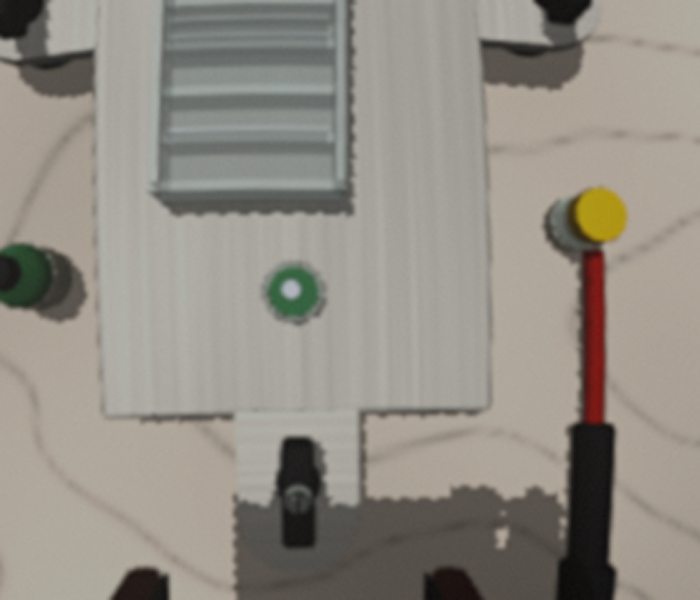

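The bar now runs from (297,437) to (298,547) in the crop, parallel to the plate edges. The rack hasn't moved, and the gripper is clear of everything.

```bash
python3 -c "
from workcell import arm
print(arm.finish_job())"
```

```text
the job is handed in; nothing more can be done
None
```

I turned the lock nut clockwise to its stop, with its bar in line with the plate, let go of it and handed the job in; the rack was not touched, and turning moment stayed near 0.33 N m, well under the 1.2 N m that would move the screw.

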